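# Close the dip jar before the torch is lit

## Robot

A 6-joint arm with a two-finger parallel gripper is mounted at the origin on a cart in front of the work surface, level with it; the furniture and walls round the work are solid. World frame = base frame: x ahead of the robot, y to its left, z up, the work surface at z = 0. Lengths are in m, angles in rad, forces in N, time in s.
With the tool pointing down it reaches from about 0.375 to 0.975 m from the base axis. Payload 3.8 kg.
Tool frame: the origin (TCP) lies midway between the tips of the shut fingers; the grasp point (between the pads) lies 19 mm behind it (arm.grasp_offset is the distance from the TCP to the grasp point, in m); z points along the fingers, y is the line along which they close (so a half turn about z gives the same grasp; the last joint's range is limited). The gripper opens to 88 mm and grips with 3 to 60 N. Pads are 18 mm wide; open, the fingers measure 123 mm over their backs; the gripper's body (75 mm by 187 mm) begins 45 mm behind the grasp point.
Start: joints at [-0.037, 0.264, 1.604, -0, 1.274, -0.037], TCP at [0.675, -0, 0.239] pointing down, gripper open.
Joint ranges: [-2.63, 2.63], [-0.94, 2.18], [0.31, 2.57], [-1.31, 4.45], [0, 2.66], [-2.55, 2.55]. Speed limits (rad/s): [2.57, 2.57, 3.14, 3.14, 3.14, 3.14].

## Interface

Orientations are given as a unit quaternion [x, y, z, w].
In Python, from workcell import arm gives the robot as it stands. The module is installed in compiled form; this text tells all that it offers.
- The arm moves only by the tool step_arm, never from a script. Its arguments are lists of equal length, an entry for each row: "rot": the turn, a rotation vector about the world's x, y, z in units of 5 degrees (1.0 is 5 degrees), a list of three; "dp": the shift along the world's x, y, z in units of 30 mm (1.0 is 30 mm), a list of three; "grip": the opening, from 0 (shut) to 1 (fully open). In form: {"rot": [[rx, ry, rz], ...], "dp": [[dx, dy, dz], ...], "grip": [grip, ...]}. A call has 1 to 20 rows; each row is the pose to reach, as a shift and turn from the pose commanded when the call began; what a row does not reach only later rows make up. A row lasts 1/12 s, in which the tool goes at most 41.7 mm and 7.16 degrees, less where a joint would pass 70% of its speed; a pose out of reach is approached as far as the arm can. A call with a gripper value outside its range is refused whole. The fingers move at their own pace and stop on an object; "squeeze" is the grip in N (left out, the last holds). Time passes only in rows, so rows that repeat a pose let the fingers close. It gives the time, the measured TCP pose, the force, the opening and the grip force at its end, in the units of the state.
- arm.sense(): the state, without advancing time (a new reading comes with each control period).
- arm.camera(name): name is "scene" or "side" or "wrist"; returns a dict with "frame" (420x560x3 uint8, red, green, blue), "depth" (420x560 float32, m along the optical axis (not along the pixel's ray), 0 where there is no reading), "fx", "fy", "cx", "cy" (pixels), "xyz" and "rotation" of the camera in the world; the wrist camera has in their place "tool_from_camera" (4x4, takes a point from camera to tool coordinates, whose origin is the TCP and whose axes are the flange's). Camera axes: x right, y up, looking along -z (the intrinsics and any distortion apply to the point x, -y, -z); pixel columns grow to the right and rows downward; lengths in m; the calibration is good to about 2 mm. The wrist camera is an equidistant fisheye: a pixel r from the principal point sees the ray r / f radians off the axis. A picture is of the moment at which its call begins: read the wrist's pose just before it.
- arm.job_done(): hands the job in; it is judged then, once.
Trained networks look in the newest picture that a camera, given by its name, has taken for a name from the list of things; names that differ only in an ending like _2 or _b are one class to them, and where a whole thing is asked for, a point or a joint stands for the part that bears it (a point fixed in the world has none). Each returns a list of dicts, best first, with "confidence" (0 to 1); they miss things now and then, are a little off and sometimes report something else, mostly with a low value. They report only what shows in the picture. A call takes as long as a camera call.
- arm.recognise(camera, name): "position" ([x, y, z] in m, in the coordinates of the camera as it stood for that picture, good to about 4 mm: the middle of the surface that is visible of it).
- arm.regions_of(camera, name): "region" (420x560 bool, what is visible of it).
The state is a dict: "clock": time; "qpos": joint angles; "qvel": joint speeds; "joint_efforts": joint torques, N m; "eef_pos": TCP position; "orientation": TCP orientation; "ft_force": force on the tool from outside, world axes, zero at the start; "moment": the same for the moment, N m; "grip_width": opening from 0.0 (shut) to 1.0 (fully open); "finger_force": force on a finger pad.
Only numpy, scipy, OpenCV 4.12 (cv2) and the standard library are available. Lean on these libraries where they do the work, as an engineer would, in place of code of your own. Each camera call takes 0.05 s, during which the arm holds its last target. There are 200 camera calls.

## Task

The torch is about to be lit, so close the dip jar that stands in the wooden block. Set the black lid squarely on the jar's neck, turn it backwards under light pressure until you feel it drop into the thread, then screw it down clockwise until the rubber seal is squeezed and it comes up firm, no more than finger-tight. Do not force it at any point, let go of it, and leave the flux tin, the ring clamp and the ring mandrel where they lie.

Things in the scene. Friction and masses are not known exactly. Their poses are not given: they have to be found in the camera images.
- lid: The jar's lid: black round ribbed screw cap, 62 mm across, 20 mm high, about 70 g, lying mouth down on the bench. Origin: centre of its lower edge; z up through its top. Its inner wall is 56 mm across and its flat ceiling is 17 mm above the lower edge. Grip it across its side with the fingertips near the lower edge.
- lid_pips (a point): Point on the lid's axis, 6 mm above its lower edge, level with the three round pips inside (hidden from above): 4 mm thick, 120 degrees apart (one on the lid's +x), reaching in to 23.2 mm from the axis.
- jar_mouth (a point): Centre of the jar's mouth at the top of its rubber seal, 88 mm above the bench; z up. White plastic jar, body 62 mm, neck 44 mm across with a tapered lip, gripped in a block at any angle: where its thread starts is not known and must be felt. Lower edge of the lid against this point: -8.5 to -11.8 mm (z) set down on the ridges, -17 mm dropped in on the seal, about -18.4 mm screwed to the stop.
- jar_thread (a point): On the neck's axis, 4.5 mm below the mouth: level where the three ridges of the coarse right-hand thread begin. Ridges: 53 mm across outside, 3 mm thick, 80 degrees long, falling 2.45 mm per rad clockwise seen from above, each to a 19 degree stop wall as high as its beginning. Between wall and next ridge is a 21 degree slot where pips drop through. Clockwise on top the lid only jams at the walls.
- seal: Black rubber ring on the jar's rim, 37 mm across; origin on the bench on the jar's axis. It yields downwards 6 N per mm. Before the drop, anticlockwise, the lid climbs 2.45 mm per rad for at most 105 degrees. Once dropped and turned clockwise it runs free for 40 to 55 degrees, then the ridges pull it down on the seal 2.45 mm per rad for about 40 degrees until the pips meet the stop walls.
- jar_block: Wooden block, 110 x 110 x 30 mm, that carries the jar and seal, screwed to the bench; origin: centre of its underside, z up. Its yaw says nothing of the jar's. Pushing the lid with over 25 N, or turning it with over 0.5 N m, is forcing it; 2 N m would turn the jar in the block. Screwing needs under 0.2 N m until the pips meet the stop walls.
- flux_tin: Grey round tin with a plain smooth lid, 57 mm across, 30 mm high, loose bystander; origin: centre of its underside.
- ring_clamp: Wooden ring clamp, 118 x 75 x 28 mm as it lies, loose bystander; origin: underside centre.
- ring_mandrel: Tapered steel ring mandrel with a wooden handle, 306 mm long, 35 mm high, loose bystander lying along y; origin: underside centre.

How it is judged:
By the outcome, as a careful person would: the job done as asked, in the order asked, and still so for the second after the job is handed in, with the robot touching nothing.
It also fails if it takes over 58 s, if anything falls off the work surface, if the arm or the gripper's body presses on something with over 40 N, if the wrist force passes 120 N, or if a joint passes its speed limit or range.

## Working session

There is one attempt and no reset: what is moved stays moved. The work goes in short steps, Python scripts to look and compute and a tool call to move; the robot and the scene stay as the last step left them, time stands still between calls to the robot, and variables do not carry over. Pictures are saved under pics/ and viewed, at most 10 in all, crops included, and the job is handed in when it is done.

Besides the shell and the picture viewer there is one more tool, called by a JSON object that holds its "name" and its "arguments", one argument or row to a line. step_arm: Moves the arm, as the interface text tells. Its arguments: {"type":"object","properties":{"rot":{"type":"array","items":{"type":"array","items":{"type":"number"}}},"dp":{"type":"array","items":{"type":"array","items":{"type":"number"}}},"grip":{"type":"array","items":{"type":"number"}},"squeeze":{"type":"number"}},"required":["rot","dp","grip"]}

```bash
mkdir -p pics
cat > h.py <<'E'
import numpy as np, cv2
from scipy.spatial.transform import Rotation as R
from workcell import arm
def towork(c,rows,cols):
    d=c["depth"][rows,cols]; x=(cols-c["cx"])/c["fx"]*d; y=-(rows-c["cy"])/c["fy"]*d
    P=np.stack([x,y,-d],-1); Rm=np.array(c["rotation"]); 
    if Rm.shape!=(3,3): Rm=R.from_quat(Rm).as_matrix()
    return (P@Rm.T+np.array(c["xyz"]))[d>0]
def circ(p):
    A=np.c_[2*p,np.ones(len(p))]; s=np.linalg.lstsq(A,(p**2).sum(1),rcond=None)[0]
    return s[:2],np.sqrt(s[2]+s[:2]@s[:2])
def st():
    s=arm.sense(); print({k:np.round(s[k],4).tolist() for k in("clock","eef_pos","orientation","ft_force","moment","grip_width","finger_force","qpos")})
E
cat > a.py <<'E'
from h import *
st()
fr=[]
for n in("scene","side"):
    c=arm.camera(n); fr.append(c["frame"]); print(n,np.round(c["xyz"],3),np.shape(c["rotation"]))
    for t in("lid","jar_mouth","seal","jar_block","flux_tin","ring_clamp","ring_mandrel"):
        try: rs=arm.regions_of(n,t)
        except Exception as e: print(t,e); continue
        for r in rs[:2]:
            m=cv2.erode(r["region"].astype(np.uint8),np.ones((3,3)))>0
            rr,cc=np.nonzero(m)
            if len(rr)<5: continue
            P=towork(c,rr,cc)
            if len(P)==0: continue
            zt=np.percentile(P[:,2],90); T=P[abs(P[:,2]-zt)<.004]
            print(n,t,round(r["confidence"],2),len(rr),"px",cc.mean().round(),rr.mean().round(),"lo",np.percentile(P,2,0).round(4),"hi",np.percentile(P,98,0).round(4),"topmid",((T.min(0)+T.max(0))/2).round(4),len(T))
cv2.imwrite("pics/a.png",cv2.cvtColor(cv2.resize(np.vstack(fr),None,fx=.71,fy=.71),cv2.COLOR_RGB2BGR))
E
python3 a.py
```

```text
{'clock': 0.0, 'eef_pos': [0.6743, 0.0, 0.2374], 'orientation': [0.7071, 0.7071, -0.0007, -0.0008], 'ft_force': [-0.1432, 0.1046, -0.6327], 'moment': [-0.0156, 0.025, -0.0365], 'grip_width': 0.9995, 'finger_force': 0.0, 'qpos': [-0.0369, 0.2647, 1.6054, -0.0, 1.2737, -0.0369]}
scene [-0.129 -0.748  0.688] (4,)
scene lid 0.6 519 px 327.0 262.0 lo [ 0.4546 -0.3489  0.0053] hi [ 0.5089 -0.2939  0.021 ] topmid [ 0.4835 -0.3208  0.0192] 406
scene lid 0.42 655 px 346.0 225.0 lo [ 0.5982 -0.4583  0.007 ] hi [ 0.6235 -0.1718  0.0331] topmid [ 0.617  -0.2271  0.0286] 141
scene jar_mouth 0.6 1663 px 245.0 215.0 lo [ 0.4141 -0.1316  0.0064] hi [ 0.5129 -0.0232  0.0854] topmid [ 0.473  -0.0746  0.0764] 77
scene seal 0.41 784 px 261.0 274.0 lo [ 0.3206 -0.2937  0.0048] hi [ 0.3866 -0.194   0.0275] topmid [ 0.3557 -0.2407  0.026 ] 398
scene seal 0.33 617 px 301.0 311.0 lo [ 0.3089 -0.3988  0.009 ] hi [ 0.3566 -0.3496  0.0306] topmid [ 0.3334 -0.3728  0.0288] 460
scene jar_block 0.83 1642 px 245.0 215.0 lo [ 0.4136 -0.1313  0.0073] hi [ 0.5144 -0.0264  0.0856] topmid [ 0.4712 -0.0746  0.0764] 75
sc
[... 921 characters left out ...]
opmid [ 0.6245 -0.2038  0.0296] 186
side seal 0.51 7 px 249.0 233.0 lo [ 0.4797 -0.0859  0.0832] hi [ 0.4901 -0.0779  0.0856] topmid [ 0.4849 -0.0818  0.0844] 7
side jar_block 0.72 3714 px 252.0 271.0 lo [ 0.4181 -0.1038  0.0072] hi [ 0.5281 -0.0076  0.0844] topmid [ 0.4762 -0.0668  0.0764] 181
side flux_tin 0.86 502 px 374.0 198.0 lo [ 0.3128 -0.387   0.0028] hi [ 0.3603 -0.3412  0.0289] topmid [ 0.338  -0.3662  0.0268] 290
side ring_clamp 0.94 611 px 348.0 235.0 lo [ 0.323  -0.2795  0.0043] hi [ 0.3879 -0.1803  0.0259] topmid [ 0.3572 -0.2329  0.0237] 386
side ring_mandrel 0.78 811 px 224.0 202.0 lo [ 0.6011 -0.4265  0.0081] hi [ 0.6349 -0.1589  0.0325] topmid [ 0.6245 -0.2038  0.0297] 173
```

View pics/a.png

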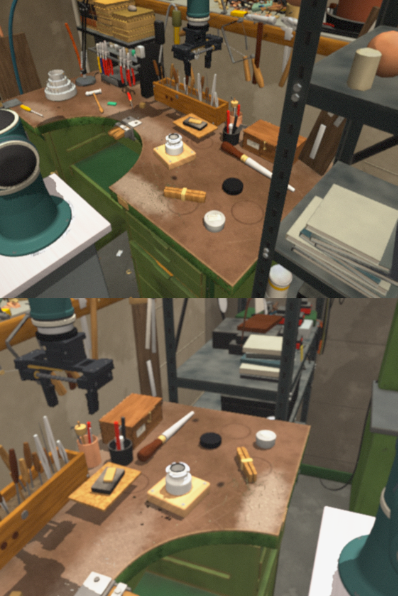

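The scene picture (top) shows the lid at about (232,185), the jar in its block at (175,145), and the clamp, tin and mandrel around the lid. The networks' positions agree with it. I'll hover over the jar and use the wrist camera.

{"name": "step_arm", "arguments": {
  "rot": [
    [0,0,0],
    [0,0,0],
    [0,0,0],
    [0,0,0],
    [0,0,0],
    [0,0,0],
    [0,0,0],
    [0,0,0],
    [0,0,0],
    [0,0,0]
  ],
  "dp": [
    [-0.8,-0.3,0],
    [-1.7,-0.6,0],
    [-2.6,-0.9,0],
    [-3.5,-1.2,0],
    [-4.4,-1.5,0],
    [-5.3,-1.9,0],
    [-6.1,-2.2,0],
    [-6.6,-2.4,0],
    [-6.6,-2.4,0],
    [-6.6,-2.4,0]
  ],
  "grip": [1,1,1,1,1,1,1,1,1,1]
}}

```text
clock: 1.63
eef_pos: [0.477, -0.0722, 0.2392]
orientation: [0.707, 0.707, 0.001, 0.001]
ft_force: [-0.9, -0.2, -0.4]
grip_width: 0.999
finger_force: 0.0
```

```bash
cat > w.py <<'E'
from h import *
import sys
def wray(c,s,u,v):
    x=(u-c["cx"])/c["fx"]; y=(v-c["cy"])/c["fy"]; r=np.hypot(x,y)+1e-12
    d=np.stack([x/r*np.sin(r),-y/r*np.sin(r),-np.cos(r)],-1)
    T=np.array(c["tool_from_camera"]); W=R.from_quat(s["orientation"]).as_matrix()
    return W@T[:3,3]+np.array(s["eef_pos"]), d@T[:3,:3].T@W.T
def atz(c,s,u,v,z):
    o,d=wray(c,s,u,v); return (o+d*((z-o[2])/d[...,2])[...,None])[...,:2]
def look(fn):
    s=arm.sense(); c=arm.camera("wrist"); st()
    cv2.imwrite(fn,cv2.cvtColor(c["frame"],cv2.COLOR_RGB2BGR)); return s,c
def reg(c,s,t,z):
    for r in arm.regions_of("wrist",t)[:2]:
        m=r["region"].astype(np.uint8); rr,cc=np.nonzero(m)
        k=max(cv2.findContours(m,0,1)[0],key=len)[:,0,:].astype(float)
        # depth points: camera z-depth
        o,d=wray(c,s,cc.astype(float),rr.astype(float)); D=c["depth"][rr,cc]
        x=(cc-c["cx"])/c["fx"]; y=(rr-c["cy"])/c["fy"]; P=o+d*(D/np.cos(np.hypot(x,y)))[:,None]
        P=P[D>0]
        p=atz(c,s,k[:,0],k[:,1],z); q,rad=circ(p)
        print(t,round(r["confidence"],2),len(rr),"px",cc.mean().round(),rr.mean().round(),"circ@z",q.round(4),rad.round(4),"resid",(np.hypot(*(p-q).T)-rad).std().round(4),"dlo",np.percentile(P,2,0).round(4),"dhi",np.percentile(P,98,0).round(4))
E
cat > b.py <<'E'
from w import *
s,c=look("pics/b.png")
T=np.array(c["tool_from_camera"]); print(T.round(3),c["fx"],c["cx"],c["cy"])
reg(c,s,"seal",.088); reg(c,s,"jar_mouth",.03); reg(c,s,"lid",.02)
E
python3 b.py
```

```text
{'clock': 1.6833, 'eef_pos': [0.4777, -0.072, 0.2392], 'orientation': [0.7073, 0.7069, 0.0006, 0.0006], 'ft_force': [-0.517, 0.5011, 0.2689], 'moment': [-0.0022, 0.0058, 0.0439], 'grip_width': 1.0008, 'finger_force': 0.0, 'qpos': [-0.2014, -0.1067, 2.0011, 0.0004, 1.2454, -0.2009]}
[[-0.     0.966  0.26   0.068]
 [ 1.     0.    -0.001  0.001]
 [-0.001  0.26  -0.966 -0.146]
 [ 0.     0.     0.     1.   ]] 325.19226210127806 279.16883075915587 212.12388975572225
seal 0.71 319 px 280.0 197.0 circ@z [ 0.4788 -0.0698] 0.0175 resid 0.0003 dlo [ 0.4621 -0.0871  0.0841] dhi [ 0.4959 -0.0527  0.0889]
jar_mouth 0.9 9182 px 279.0 183.0 circ@z [ 0.4781 -0.0688] 0.0613 resid 0.0062 dlo [ 0.4242 -0.1227  0.0268] dhi [ 0.5329 -0.0145  0.0872]
lid 0.89 983 px 286.0 348.0 circ@z [ 0.4884 -0.3009] 0.0281 resid 0.0037 dlo [ 0.4595 -0.3215  0.0021] dhi [ 0.5178 -0.287   0.0205]
```

View pics/b.png

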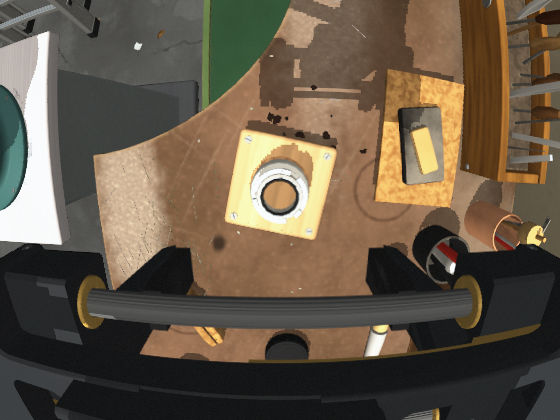

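The seal's black ring shows at (280,197) and the wrist measurement gives (0.479, -0.070). The lid is just visible at (286,348). Next I'll go over the lid.

{"name": "step_arm", "arguments": {
  "rot": [
    [0,0,0],
    [0,0,0],
    [0,0,0],
    [0,0,0],
    [0,0,0],
    [0,0,0],
    [0,0,0],
    [0,0,0],
    [0,0,0],
    [0,0,0],
    [0,0,0]
  ],
  "dp": [
    [0,-0.8,0],
    [0,-1.8,0],
    [0,-2.8,0],
    [0.1,-3.9,0],
    [0.1,-5.0,-0.5],
    [0.2,-6.1,-1],
    [0.2,-7.1,-1.5],
    [0.2,-7.9,-2],
    [0.2,-8.2,-2.2],
    [0.2,-8.2,-2.2],
    [0.2,-8.2,-2.2]
  ],
  "grip": [1,1,1,1,1,1,1,1,1,1,1]
}}

```text
clock: 2.75
eef_pos: [0.4832, -0.3175, 0.1721]
orientation: [0.707, 0.707, 0.0, -0.001]
ft_force: [0.4, -0.1, -0.4]
grip_width: 1.001
finger_force: 0.0
```

```bash
cat > c.py <<'E'
from w import *
s,c=look("pics/c.png")
reg(c,s,"lid",.02); reg(c,s,"lid",.01)
E
python3 c.py
```

```text
{'clock': 2.8, 'eef_pos': [0.4836, -0.3172, 0.1729], 'orientation': [0.707, 0.7072, 0.0003, -0.0003], 'ft_force': [0.6077, 0.6962, 0.0616], 'moment': [-0.0355, -0.0373, -0.0328], 'grip_width': 0.9998, 'finger_force': 0.0, 'qpos': [-0.624, 0.1332, 1.8847, 0.0007, 1.1241, -0.6246]}
lid 0.75 3472 px 284.0 199.0 circ@z [ 0.4887 -0.3172] 0.0313 resid 0.0005 dlo [ 4.603e-01 -3.458e-01  3.000e-04] dhi [ 0.517  -0.2887  0.0207]
lid 0.75 3472 px 284.0 199.0 circ@z [ 0.4889 -0.3194] 0.0323 resid 0.0005 dlo [ 4.603e-01 -3.458e-01  3.000e-04] dhi [ 0.517  -0.2887  0.0207]
```

View pics/c.png

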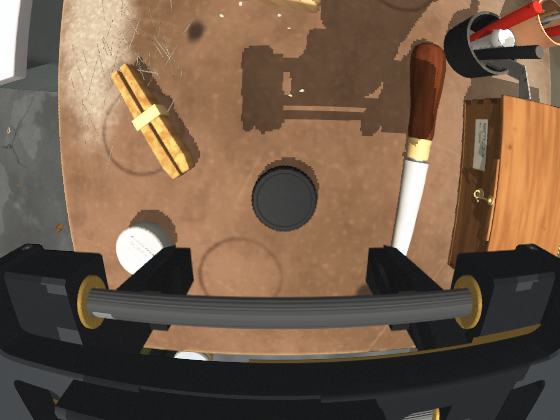

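The lid is centred at (284,199), and the wrist camera puts it at about (0.4887, -0.3175). The fingers' path is clear of the clamp, tin and mandrel. I'll go down and grip it.

{"name": "step_arm", "arguments": {
  "rot": [
    [0,0,0],
    [0,0,0],
    [0,0,0],
    [0,0,0],
    [0,0,0],
    [0,0,0],
    [0,0,0],
    [0,0,0],
    [0,0,0],
    [0,0,0],
    [0,0,0]
  ],
  "dp": [
    [0.1,0,-0.6],
    [0.17,0,-1.4],
    [0.17,0,-2.2],
    [0.17,0,-3.0],
    [0.17,0,-3.8],
    [0.17,0,-4.5],
    [0.17,0,-5.0],
    [0.17,0,-5.4],
    [0.17,0,-5.6],
    [0.17,0,-5.6],
    [0.17,0,-5.6]
  ],
  "grip": [1,1,1,1,1,1,1,1,1,1,1],
  "squeeze": 15
}}

```text
clock: 3.82
eef_pos: [0.4888, -0.318, 0.0055]
orientation: [0.707, 0.707, 0.0, 0.001]
ft_force: [1.2, -0.1, -0.4]
grip_width: 0.999
finger_force: 0.0
```

```bash
cat > d.py <<'E'
from h import *
st()
for n in("scene","side"):
    c=arm.camera(n)
    for r in arm.regions_of(n,"lid")[:1]:
        m=cv2.erode(r["region"].astype(np.uint8),np.ones((3,3)))>0
        rr,cc=np.nonzero(m); P=towork(c,rr,cc); print(n,round(r["confidence"],2),len(rr),cc.mean().round(2),rr.mean().round(2),np.percentile(P,2,0).round(4),np.percentile(P,98,0).round(4))
E
python3 d.py
```

```text
{'clock': 3.8167, 'eef_pos': [0.4888, -0.318, 0.0055], 'orientation': [0.7069, 0.7073, 0.0001, 0.0005], 'ft_force': [1.1635, -0.0754, -0.4259], 'moment': [0.0247, -0.0344, -0.0215], 'grip_width': 0.9992, 'finger_force': 0.0, 'qpos': [-0.6195, 0.3397, 1.9855, 0.0001, 0.8153, -0.6201]}
scene 0.75 322 331.03 264.51 [ 0.4553 -0.349   0.0049] [ 0.5083 -0.3133  0.0204]
side 0.93 499 296.77 200.57 [ 0.4579 -0.3392  0.0025] [ 0.5103 -0.286   0.0194]
```

Close the fingers.

{"name": "step_arm", "arguments": {
  "rot": [
    [0,0,0],
    [0,0,0],
    [0,0,0],
    [0,0,0],
    [0,0,0],
    [0,0,0],
    [0,0,0],
    [0,0,0]
  ],
  "dp": [
    [0,0,0],
    [0,0,0],
    [0,0,0],
    [0,0,0],
    [0,0,0],
    [0,0,0],
    [0,0,0],
    [0,0,0]
  ],
  "grip": [0.6,0.6,0.6,0.6,0.6,0.6,0.6,0.6],
  "squeeze": 15
}}

```text
clock: 4.68
eef_pos: [0.4881, -0.3181, 0.0048]
orientation: [0.707, 0.707, -0.0, 0.0]
ft_force: [-0.2, 0.1, 2.2]
grip_width: 0.706
finger_force: 15.0
```

```bash
python3 d.py
```

```text
{'clock': 4.6833, 'eef_pos': [0.4881, -0.3181, 0.0048], 'orientation': [0.7071, 0.7071, -0.0, 0.0], 'ft_force': [-0.2395, 0.1211, 2.1653], 'moment': [-0.0237, 0.1423, 0.009], 'grip_width': 0.7061, 'finger_force': 15.0001, 'qpos': [-0.6202, 0.3404, 1.9861, -0.0001, 0.8151, -0.6202]}
scene 0.59 297 332.46 264.36 [ 0.4592 -0.3498  0.0045] [ 0.5088 -0.3174  0.0209]
side 0.81 454 296.06 200.43 [ 0.4603 -0.3384  0.0041] [ 0.5096 -0.2859  0.0193]
```

Gripped with the fingers 62 mm apart, as it should be. Now I'll lift it and carry it to above the jar.

{"name": "step_arm", "arguments": {
  "rot": [
    [0,0,0],
    [0,0,0],
    [0,0,0],
    [0,0,0],
    [0,0,0],
    [0,0,0],
    [0,0,0],
    [0,0,0],
    [0,0,0],
    [0,0,0],
    [0,0,0],
    [0,0,0],
    [0,0,0],
    [0,0,0],
    [0,0,0],
    [0,0,0],
    [0,0,0],
    [0,0,0],
    [0,0,0],
    [0,0,0]
  ],
  "dp": [
    [0,0,0.4],
    [0,0,1.2],
    [0,0,2.1],
    [0,0,3.0],
    [0,0,4.0],
    [0,0,5.0],
    [0,0.3,6.0],
    [0,1.0,6.9],
    [0,1.8,7.5],
    [-0.1,2.7,7.8],
    [-0.1,3.7,7.8],
    [-0.1,4.7,7.8],
    [-0.2,5.6,7.8],
    [-0.2,6.4,7.8],
    [-0.3,7.1,7.8],
    [-0.3,7.6,7.8],
    [-0.3,8.0,7.8],
    [-0.3,8.2,7.8],
    [-0.3,8.2,7.8],
    [-0.3,8.2,7.8]
  ],
  "grip": [0.6,0.6,0.6,0.6,0.6,0.6,0.6,0.6,0.6,0.6,0.6,0.6,0.6,0.6,0.6,0.6,0.6,0.6,0.6,0.6]
}}

```text
clock: 6.55
eef_pos: [0.4792, -0.0722, 0.2389]
orientation: [0.707, 0.707, -0.0, 0.0]
ft_force: [-0.2, 0.0, -1.1]
grip_width: 0.701
finger_force: 15.0
```

```bash
cat > e.py <<'E'
from w import *
s,c=look("pics/e%d.png"%(arm.sense()["clock"]*100))
reg(c,s,"seal",.088)
for n in("scene","side"):
    c=arm.camera(n)
    for r in arm.regions_of(n,"lid")[:1]:
        m=cv2.erode(r["region"].astype(np.uint8),np.ones((3,3)))>0
        rr,cc=np.nonzero(m); P=towork(c,rr,cc); print(n,round(r["confidence"],2),len(rr),cc.mean().round(2),rr.mean().round(2),np.percentile(P,2,0).round(4),np.percentile(P,98,0).round(4))
E
python3 e.py; ls pics
```

```text
{'clock': 6.6, 'eef_pos': [0.4792, -0.0725, 0.2388], 'orientation': [0.7071, 0.7071, -0.0001, 0.0002], 'ft_force': [0.1996, 0.5692, -0.6879], 'moment': [-0.0068, 0.0066, -0.0579], 'grip_width': 0.7006, 'finger_force': 14.9999, 'qpos': [-0.2013, -0.102, 1.9977, -0.0005, 1.2457, -0.201]}
seal 0.54 146 px 274.0 191.0 circ@z [ 0.4789 -0.0696] 0.0164 resid 0.0005 dlo [ 0.4604 -0.0775  0.0858] dhi [ 0.4951 -0.0528  0.089 ]
scene 0.7 299 244.85 132.6 [ 0.4496 -0.1052  0.2381] [ 0.4974 -0.0559  0.254 ]
side 0.65 900 243.38 151.6 [ 0.4511 -0.0963  0.2354] [ 0.5019 -0.0408  0.2527]
a.png
b.png
c.png
e655.png
```

{"name": "step_arm", "arguments": {
  "rot": [
    [0,0,-0.6],
    [0,0,-1.7],
    [0,0,-3],
    [0,0,-4.3],
    [0,0,-5.6],
    [0,0,-6.9],
    [0,0,-8.2],
    [0,0,-9.5],
    [0,0,-10.8],
    [0,0,-12.1],
    [0,0,-13.4],
    [0,0,-14.7],
    [0,0,-16],
    [0,0,-17.2],
    [0,0,-18],
    [0,0,-18],
    [0,0,-18],
    [0,0,-18]
  ],
  "dp": [
    [0,0,0],
    [0,0,0],
    [0,0,0],
    [0,0,0],
    [0,0,0],
    [0,0,0],
    [0,0,0],
    [0,0,0],
    [0,0,0],
    [0,0,0],
    [0,0,0],
    [0,0,0],
    [0,0,0],
    [0,0,0],
    [0,0,0],
    [0,0,0],
    [0,0,0],
    [0,0,0]
  ],
  "grip": [0.6,0.6,0.6,0.6,0.6,0.6,0.6,0.6,0.6,0.6,0.6,0.6,0.6,0.6,0.6,0.6,0.6,0.6]
}}

```text
clock: 8.35
eef_pos: [0.4791, -0.0722, 0.2387]
orientation: [1.0, 0.001, -0.0, -0.0]
ft_force: [0.2, -0.6, -0.9]
grip_width: 0.706
finger_force: 15.0
```

```bash
python3 e.py; ls pics
```

```text
{'clock': 8.4, 'eef_pos': [0.4791, -0.0722, 0.2387], 'orientation': [1.0, 0.0006, -0.0001, -0.0], 'ft_force': [-0.265, -0.7596, -0.2351], 'moment': [0.08, 0.0867, -0.0135], 'grip_width': 0.7042, 'finger_force': 14.9999, 'qpos': [-0.2009, -0.1021, 1.9981, -0.0, 1.2458, 1.3687]}
seal 0.7 174 px 279.0 193.0 circ@z [ 0.4792 -0.0693] 0.0157 resid 0.0008 dlo [ 0.4728 -0.0877  0.085 ] dhi [ 0.4949 -0.053   0.0888]
scene 0.97 308 238.26 132.49 [ 0.4449 -0.1005  0.2384] [ 0.4926 -0.0491  0.254 ]
side 0.76 608 252.1 151.98 [ 0.4469 -0.0949  0.2351] [ 0.4876 -0.0412  0.2526]
a.png
b.png
c.png
e655.png
e835.png
```

View pics/e835.png

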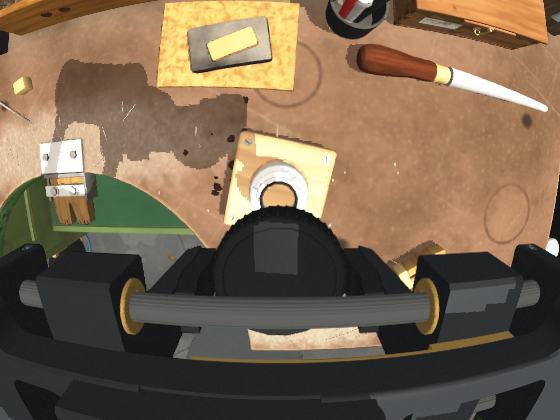

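```bash
cat > f.py <<'E'
from w import *
s=arm.sense(); c=arm.camera("wrist"); 
r=arm.regions_of("wrist","lid")
for q in r[:2]:
    rr,cc=np.nonzero(q["region"]); print(q["confidence"],len(rr),cc.min(),cc.max(),rr.min(),rr.max())
fr=[]
for n in("scene","side"):
    k=arm.camera(n)
    fr.append(cv2.resize(k["frame"][90:190,180:320],None,fx=4,fy=3,interpolation=cv2.INTER_CUBIC))
cv2.imwrite("pics/f.png",cv2.cvtColor(np.vstack(fr),cv2.COLOR_RGB2BGR))
E
python3 f.py
```

```text
0.76 10682 212 346 206 335
```

View pics/f.png

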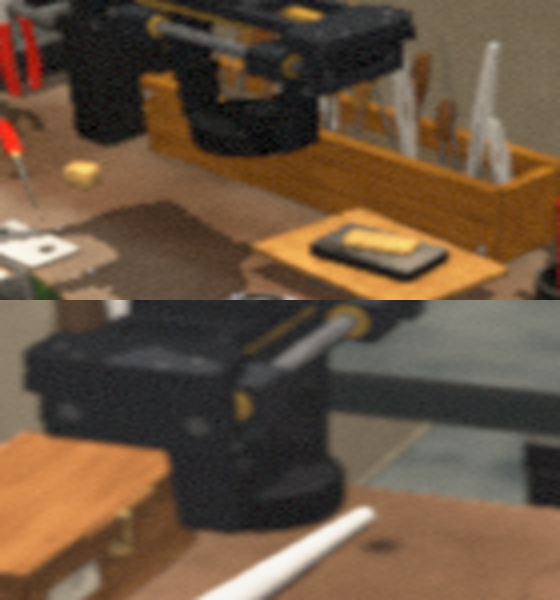

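The lid sits level between the fingers in the wrist view, with its near edge at (280,206), and the seal shows at (279,193). Next I'll compute the lid's offset in the tool.

```bash
cat > g.py <<'E'
from w import *
from scipy.optimize import least_squares
s=arm.sense(); c=arm.camera("wrist")
m=arm.regions_of("wrist","lid")[0]["region"].astype(np.uint8)
k=max(cv2.findContours(m,0,1)[0],key=len)[:,0,:].astype(float)
k=k[k[:,1]<270]
# synthetic silhouette of a 31 mm radius cylinder, as max over lower/top rims: predicted near-edge via mask polygon hull
T=np.array(c["tool_from_camera"])
def proj(P):
    q=(P-T[:3,3])@T[:3,:3]; q=q*[1,-1,-1]; th=np.arctan2(np.hypot(q[:,0],q[:,1]),q[:,2]); a=np.arctan2(q[:,1],q[:,0])
    return np.c_[c["cx"]+c["fx"]*th*np.cos(a),c["cy"]+c["fy"]*th*np.sin(a)]
t=np.linspace(0,2*np.pi,360)
def hull(e):
    P=np.vstack([np.c_[e[0]+.031*np.cos(t),e[1]+.031*np.sin(t),np.full(360,z)] for z in(.0045,-.0155)])
    return cv2.convexHull(proj(P).astype(np.float32))
def f(e): 
    h=hull(e); return [cv2.pointPolygonTest(h,(float(x),float(y)),True) for x,y in k]
r=least_squares(f,[0,0],loss="soft_l1",diff_step=1e-2,x_scale=.001) if 0 else None
best=min(((np.median(np.abs(f((a,b)))),a,b) for a in np.arange(-.004,.0041,.0005) for b in np.arange(-.004,.0041,.0005)))
print(best,len(k))
E
python3 g.py
```

```text
(np.float64(0.5660535218429369), np.float64(-0.001), np.float64(-0.001)) 186
```

{"name": "step_arm", "arguments": {
  "rot": [
    [0,0,0.6],
    [0,0,1.7],
    [0,0,3],
    [0,0,4.3],
    [0,0,5.6],
    [0,0,6.9],
    [0,0,8.2],
    [0,0,9.5],
    [0,0,10.8],
    [0,0,12.1],
    [0,0,13.4],
    [0,0,14.7],
    [0,0,16],
    [0,0,17.2],
    [0,0,18],
    [0,0,18],
    [0,0,18],
    [0,0,18],
    [0,0,18]
  ],
  "dp": [
    [0,0.08,0],
    [0,0.08,-0.1],
    [0,0.08,-0.3],
    [0,0.08,-0.6],
    [0,0.08,-1],
    [0,0.08,-1.4],
    [0,0.08,-1.8],
    [0,0.08,-2.2],
    [0,0.08,-2.6],
    [0,0.08,-3],
    [0,0.08,-3.4],
    [0,0.08,-3.7],
    [0,0.08,-4],
    [0,0.08,-4.2],
    [0,0.08,-4.4],
    [0,0.08,-4.5],
    [0,0.08,-4.5],
    [0,0.08,-4.5],
    [0,0.08,-4.5]
  ],
  "grip": [0.6,0.6,0.6,0.6,0.6,0.6,0.6,0.6,0.6,0.6,0.6,0.6,0.6,0.6,0.6,0.6,0.6,0.6,0.6]
}}

```text
clock: 10.53
eef_pos: [0.4795, -0.0697, 0.1042]
orientation: [0.708, 0.707, 0.0, 0.0]
ft_force: [0.7, 0.3, -0.6]
grip_width: 0.702
finger_force: 15.0
```

```bash
cat > p.py <<'E'
from h import *
st()
fr=[]
for n in("scene","side"):
    k=arm.camera(n); r0,c0=(150,170) if n=="scene" else (180,180)
    fr.append(cv2.resize(k["frame"][r0:r0+100,c0:c0+140],None,fx=4,fy=3,interpolation=cv2.INTER_CUBIC))
cv2.imwrite("pics/p.png",cv2.cvtColor(np.vstack(fr),cv2.COLOR_RGB2BGR))
E
python3 p.py
```

```text
{'clock': 10.5333, 'eef_pos': [0.4795, -0.0697, 0.1042], 'orientation': [0.7076, 0.7067, 0.0002, 0.0003], 'ft_force': [0.7486, 0.311, -0.6217], 'moment': [-0.0046, 0.0077, -0.0408], 'grip_width': 0.7021, 'finger_force': 14.9999, 'qpos': [-0.1957, 0.0311, 2.136, 0.0, 0.9737, -0.1945]}
```

View pics/p.png

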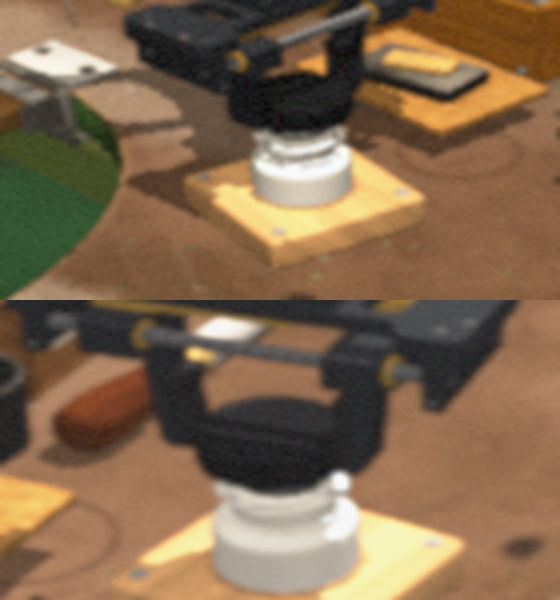

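The lid sits concentric over the jar in both views, at about (290,115) in the upper one and (275,455) in the lower. Now I'll lower it carefully.

{"name": "step_arm", "arguments": {
  "rot": [
    [0,0,0],
    [0,0,0],
    [0,0,0],
    [0,0,0],
    [0,0,0],
    [0,0,0]
  ],
  "dp": [
    [0,0,-0.15],
    [0,0,-0.3],
    [0,0,-0.45],
    [0,0,-0.57],
    [0,0,-0.6],
    [0,0,-0.6]
  ],
  "grip": [0.6,0.6,0.6,0.6,0.6,0.6]
}}

```text
clock: 11.13
eef_pos: [0.4786, -0.0695, 0.085]
orientation: [0.707, 0.707, -0.0, -0.001]
ft_force: [-0.2, -0.1, -1.0]
grip_width: 0.701
finger_force: 15.0
```

{"name": "step_arm", "arguments": {
  "rot": [
    [0,0,0],
    [0,0,0],
    [0,0,0]
  ],
  "dp": [
    [0,0,-0.03],
    [0,0,-0.05],
    [0,0,-0.05]
  ],
  "grip": [0.6,0.6,0.6]
}}

```text
clock: 11.38
eef_pos: [0.4789, -0.0696, 0.0841]
orientation: [0.707, 0.707, -0.0, -0.0]
ft_force: [-1.0, -0.1, -1.0]
grip_width: 0.703
finger_force: 15.0
```

{"name": "step_arm", "arguments": {
  "rot": [
    [0,0,0],
    [0,0,0]
  ],
  "dp": [
    [0,0,-0.03],
    [0,0,-0.03]
  ],
  "grip": [0.6,0.6]
}}

```text
clock: 11.55
eef_pos: [0.4789, -0.0697, 0.0833]
orientation: [0.707, 0.707, -0.0, -0.0]
ft_force: [-1.7, -0.7, 1.1]
grip_width: 0.705
finger_force: 15.0
```

{"name": "step_arm", "arguments": {
  "rot": [
    [0,0,0],
    [0,0,0]
  ],
  "dp": [
    [0,0,-0.03],
    [0,0,-0.03]
  ],
  "grip": [0.6,0.6]
}}

```text
clock: 11.72
eef_pos: [0.4789, -0.0698, 0.0825]
orientation: [0.707, 0.707, -0.0, -0.0]
ft_force: [-2.1, -1.5, 1.1]
grip_width: 0.704
finger_force: 15.0
```

{"name": "step_arm", "arguments": {
  "rot": [
    [0,0,0],
    [0,0,0]
  ],
  "dp": [
    [0,0,-0.02],
    [0,0,-0.02]
  ],
  "grip": [0.6,0.6]
}}

```text
clock: 11.88
eef_pos: [0.4788, -0.0699, 0.0818]
orientation: [0.707, 0.707, -0.0, -0.0]
ft_force: [-2.9, -3.6, 0.5]
grip_width: 0.705
finger_force: 15.0
```

Side forces are pushing the lid toward -x and -y, so I'll shift that way a little.

{"name": "step_arm", "arguments": {
  "rot": [
    [0,0,0],
    [0,0,0]
  ],
  "dp": [
    [-0.01,-0.015,0],
    [-0.015,-0.02,0]
  ],
  "grip": [0.6,0.6]
}}

```text
clock: 12.05
eef_pos: [0.4786, -0.0702, 0.0816]
orientation: [0.707, 0.707, 0.0, -0.0]
ft_force: [-1.2, -0.7, -1.1]
grip_width: 0.7
finger_force: 15.1
```

{"name": "step_arm", "arguments": {
  "rot": [
    [0,0,0],
    [0,0,0]
  ],
  "dp": [
    [0,0,-0.015],
    [0,0,-0.015]
  ],
  "grip": [0.6,0.6]
}}

```text
clock: 12.22
eef_pos: [0.4786, -0.0701, 0.0813]
orientation: [0.707, 0.707, 0.0, -0.0]
ft_force: [-1.8, 0.1, 0.4]
grip_width: 0.701
finger_force: 15.1
```

{"name": "step_arm", "arguments": {
  "rot": [
    [0,0,0],
    [0,0,0]
  ],
  "dp": [
    [-0.005,0,-0.02],
    [-0.005,0,-0.02]
  ],
  "grip": [0.6,0.6]
}}

```text
clock: 12.38
eef_pos: [0.4784, -0.0701, 0.0806]
orientation: [0.707, 0.707, 0.0, -0.0]
ft_force: [-1.5, -0.4, 0.0]
grip_width: 0.707
finger_force: 15.1
```

{"name": "step_arm", "arguments": {
  "rot": [
    [0,0,0],
    [0,0,0]
  ],
  "dp": [
    [0,0,-0.02],
    [0,0,-0.02]
  ],
  "grip": [0.6,0.6]
}}

```text
clock: 12.55
eef_pos: [0.4784, -0.0701, 0.08]
orientation: [0.707, 0.707, -0.0, -0.0]
ft_force: [-1.9, -0.5, -0.7]
grip_width: 0.699
finger_force: 15.1
```

{"name": "step_arm", "arguments": {
  "rot": [
    [0,0,0],
    [0,0,0]
  ],
  "dp": [
    [-0.005,0,-0.02],
    [-0.01,0,-0.02]
  ],
  "grip": [0.6,0.6]
}}

```text
clock: 12.72
eef_pos: [0.4783, -0.0701, 0.0794]
orientation: [0.707, 0.707, 0.0, 0.0]
ft_force: [-1.4, -1.1, -2.3]
grip_width: 0.704
finger_force: 15.1
```

{"name": "step_arm", "arguments": {
  "rot": [
    [0,0,0],
    [0,0,0]
  ],
  "dp": [
    [0,0,-0.02],
    [0,0,-0.02]
  ],
  "grip": [0.6,0.6]
}}

```text
clock: 12.88
eef_pos: [0.4783, -0.0702, 0.0789]
orientation: [0.707, 0.707, 0.0, 0.0]
ft_force: [-1.8, -0.2, -0.8]
grip_width: 0.704
finger_force: 15.1
```

```bash
sed -i 's/^st()/st()/' p.py
python3 - <<'E'
from h import *
st()
k=arm.camera("side")
cv2.imwrite("pics/q.png",cv2.cvtColor(cv2.resize(k["frame"][190:290,190:310],None,fx=5,fy=5,interpolation=cv2.INTER_CUBIC),cv2.COLOR_RGB2BGR))
E
```

```text
{'clock': 12.8833, 'eef_pos': [0.4783, -0.0702, 0.0789], 'orientation': [0.7071, 0.7071, 0.0001, 0.0], 'ft_force': [-1.7693, -0.1588, -0.8192], 'moment': [-0.0354, 0.2108, -0.0717], 'grip_width': 0.7039, 'finger_force': 15.0623, 'qpos': [-0.1973, 0.0639, 2.1566, 0.0002, 0.9209, -0.1974]}
```

View pics/q.png

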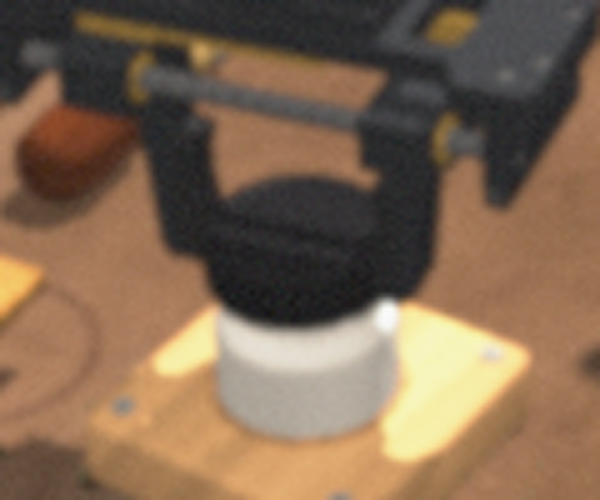

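The lid hangs level, low around the neck, with no vertical force: its lower edge is at about (300,315) in the crop. I'll keep lowering gently.

{"name": "step_arm", "arguments": {
  "rot": [
    [0,0,0],
    [0,0,0]
  ],
  "dp": [
    [0,0,-0.02],
    [0,0,-0.02]
  ],
  "grip": [0.6,0.6]
}}

```text
clock: 13.1
eef_pos: [0.4782, -0.0701, 0.0783]
orientation: [0.707, 0.707, 0.0, -0.0]
ft_force: [-0.9, -0.2, -2.0]
grip_width: 0.702
finger_force: 15.1
```

{"name": "step_arm", "arguments": {
  "rot": [
    [0,0,0],
    [0,0,0]
  ],
  "dp": [
    [0,0,-0.02],
    [0,0,-0.02]
  ],
  "grip": [0.6,0.6]
}}

```text
clock: 13.27
eef_pos: [0.4782, -0.0702, 0.0777]
orientation: [0.707, 0.707, 0.0, 0.0]
ft_force: [-1.0, -0.2, 0.1]
grip_width: 0.702
finger_force: 15.1
```

{"name": "step_arm", "arguments": {
  "rot": [
    [0,0,0],
    [0,0,0]
  ],
  "dp": [
    [0,0,-0.02],
    [0,0,-0.02]
  ],
  "grip": [0.6,0.6]
}}

```text
clock: 13.43
eef_pos: [0.4782, -0.0702, 0.0771]
orientation: [0.707, 0.707, 0.0, -0.0]
ft_force: [-0.8, -1.2, -1.1]
grip_width: 0.705
finger_force: 15.1
```

{"name": "step_arm", "arguments": {
  "rot": [
    [0,0,0],
    [0,0,0]
  ],
  "dp": [
    [0,0,-0.02],
    [0,0,-0.02]
  ],
  "grip": [0.6,0.6]
}}

```text
clock: 13.6
eef_pos: [0.4782, -0.0702, 0.0765]
orientation: [0.707, 0.707, 0.0, 0.0]
ft_force: [-1.4, 0.7, -0.9]
grip_width: 0.704
finger_force: 15.1
```

{"name": "step_arm", "arguments": {
  "rot": [
    [0,0,0],
    [0,0,0]
  ],
  "dp": [
    [0,0,-0.02],
    [0,0,-0.02]
  ],
  "grip": [0.6,0.6]
}}

```text
clock: 13.77
eef_pos: [0.4782, -0.0702, 0.0759]
orientation: [0.707, 0.707, 0.0, -0.0]
ft_force: [-0.6, 0.8, -0.9]
grip_width: 0.702
finger_force: 15.1
```

{"name": "step_arm", "arguments": {
  "rot": [
    [0,0,0],
    [0,0,0],
    [0,0,0]
  ],
  "dp": [
    [0,0,-0.02],
    [0,0,-0.02],
    [0,0,-0.02]
  ],
  "grip": [0.6,0.6,0.6]
}}

```text
clock: 14.02
eef_pos: [0.4782, -0.0702, 0.0754]
orientation: [0.707, 0.707, 0.0, -0.0]
ft_force: [-1.7, 0.6, 0.6]
grip_width: 0.702
finger_force: 15.1
```

The lid has reached the seal height (-17 mm) with no ridge contact, so the pips seem to have met the slots directly. I'll confirm with light pressure and a small backward turn.

{"name": "step_arm", "arguments": {
  "rot": [
    [0,0,0],
    [0,0,0]
  ],
  "dp": [
    [0,0,-0.015],
    [0,0,-0.015]
  ],
  "grip": [0.6,0.6]
}}

```text
clock: 14.18
eef_pos: [0.4783, -0.0702, 0.0751]
orientation: [0.707, 0.707, 0.0, 0.0]
ft_force: [-2.8, -0.4, 3.2]
grip_width: 0.704
finger_force: 15.1
```

{"name": "step_arm", "arguments": {
  "rot": [
    [0,0,0.3],
    [0,0,0.6],
    [0,0,0.6]
  ],
  "dp": [
    [0,0,0],
    [0,0,0],
    [0,0,0]
  ],
  "grip": [0.6,0.6,0.6]
}}

```text
clock: 14.43
eef_pos: [0.4778, -0.0698, 0.0749]
orientation: [0.689, 0.725, 0.0, -0.001]
ft_force: [-2.6, 2.6, 3.5]
grip_width: 0.699
finger_force: 15.0
```

```bash
python3 -c "
from h import *
st()"
```

```text
{'clock': 14.4333, 'eef_pos': [0.4778, -0.0698, 0.0749], 'orientation': [0.6885, 0.7252, 0.0001, -0.0006], 'ft_force': [-2.61, 2.6419, 3.4644], 'moment': [0.4141, 0.5495, -0.3202], 'grip_width': 0.6995, 'finger_force': 14.9983, 'qpos': [-0.1972, 0.0693, 2.1595, 0.0011, 0.9137, -0.2497]}
```

Backwards, it meets the wall at once (about -0.3 N m at 3 degrees), so the pips are down in the slot. Now clockwise.

{"name": "step_arm", "arguments": {
  "rot": [
    [0,0,-0.5],
    [0,0,-1],
    [0,0,-1.6],
    [0,0,-2.2],
    [0,0,-2.8],
    [0,0,-3.4],
    [0,0,-4],
    [0,0,-4]
  ],
  "dp": [
    [0,0,0.005],
    [0,0,0.01],
    [0,0,0.01],
    [0,0,0.01],
    [0,0,0.01],
    [0,0,0.01],
    [0,0,0.01],
    [0,0,0.01]
  ],
  "grip": [0.6,0.6,0.6,0.6,0.6,0.6,0.6,0.6]
}}

```text
clock: 15.1
eef_pos: [0.479, -0.0705, 0.0755]
orientation: [0.804, 0.594, 0.0, 0.001]
ft_force: [0.1, -0.2, 0.9]
grip_width: 0.703
finger_force: 15.0
```

```bash
echo 'from h import *
st()'>s.py; python3 s.py
```

```text
{'clock': 15.1, 'eef_pos': [0.479, -0.0705, 0.0755], 'orientation': [0.8043, 0.5943, 0.0005, 0.0008], 'ft_force': [0.087, -0.1843, 0.854], 'moment': [0.0312, 0.1101, 0.0152], 'grip_width': 0.7035, 'finger_force': 14.9998, 'qpos': [-0.1973, 0.0692, 2.1585, -0.0004, 0.9122, 0.101]}
```

{"name": "step_arm", "arguments": {
  "rot": [
    [0,0,-0.5],
    [0,0,-1],
    [0,0,-1.5],
    [0,0,-2],
    [0,0,-2.5],
    [0,0,-3],
    [0,0,-3]
  ],
  "dp": [
    [0,0,0],
    [0,0,0],
    [0,0,0],
    [0,0,0],
    [0,0,0],
    [0,0,0],
    [0,0,0]
  ],
  "grip": [0.6,0.6,0.6,0.6,0.6,0.6,0.6]
}}

```text
clock: 15.68
eef_pos: [0.479, -0.0704, 0.0755]
orientation: [0.875, 0.485, 0.001, 0.001]
ft_force: [-0.1, 0.2, 1.2]
grip_width: 0.701
finger_force: 15.0
```

```bash
python3 s.py
```

```text
{'clock': 15.6833, 'eef_pos': [0.479, -0.0704, 0.0755], 'orientation': [0.8746, 0.4849, 0.0006, 0.0006], 'ft_force': [-0.1278, 0.1518, 1.2058], 'moment': [0.0055, 0.0518, 0.0423], 'grip_width': 0.7012, 'finger_force': 14.9997, 'qpos': [-0.1973, 0.0691, 2.1585, -0.0003, 0.9123, 0.3611]}
```

{"name": "step_arm", "arguments": {
  "rot": [
    [0,0,-0.5],
    [0,0,-1],
    [0,0,-1.5],
    [0,0,-2],
    [0,0,-2]
  ],
  "dp": [
    [0,0,0],
    [0,0,0],
    [0,0,0],
    [0,0,0],
    [0,0,0]
  ],
  "grip": [0.6,0.6,0.6,0.6,0.6]
}}

```text
clock: 16.1
eef_pos: [0.4788, -0.0704, 0.0755]
orientation: [0.913, 0.407, 0.0, 0.0]
ft_force: [-0.2, 0.4, 1.5]
grip_width: 0.705
finger_force: 15.0
```

```bash
python3 s.py
```

```text
{'clock': 16.1, 'eef_pos': [0.4788, -0.0704, 0.0755], 'orientation': [0.9133, 0.4072, 0.0005, 0.0004], 'ft_force': [-0.1619, 0.4349, 1.5075], 'moment': [-0.0073, 0.0766, 0.0283], 'grip_width': 0.7052, 'finger_force': 14.9998, 'qpos': [-0.1973, 0.069, 2.1586, -0.0002, 0.9126, 0.5348]}
```

{"name": "step_arm", "arguments": {
  "rot": [
    [0,0,-0.5],
    [0,0,-1],
    [0,0,-1.5],
    [0,0,-2],
    [0,0,-2]
  ],
  "dp": [
    [0,0,0],
    [0,0,0],
    [0,0,0],
    [0,0,0],
    [0,0,0]
  ],
  "grip": [0.6,0.6,0.6,0.6,0.6]
}}

```text
clock: 16.52
eef_pos: [0.4786, -0.0703, 0.0754]
orientation: [0.945, 0.326, 0.0, 0.0]
ft_force: [0.0, -0.1, 1.0]
grip_width: 0.701
finger_force: 15.0
```

```bash
python3 s.py
```

```text
{'clock': 16.5167, 'eef_pos': [0.4786, -0.0703, 0.0754], 'orientation': [0.9453, 0.3263, 0.0004, 0.0002], 'ft_force': [0.0106, -0.0661, 0.973], 'moment': [-0.0026, 0.0511, -0.0141], 'grip_width': 0.7006, 'finger_force': 14.9997, 'qpos': [-0.1973, 0.0691, 2.1588, -0.0001, 0.9129, 0.7088]}
```

{"name": "step_arm", "arguments": {
  "rot": [
    [0,0,-0.5],
    [0,0,-1],
    [0,0,-1.5],
    [0,0,-2],
    [0,0,-2]
  ],
  "dp": [
    [0,0,-0.003],
    [0,0,-0.006],
    [0,0,-0.01],
    [0,0,-0.014],
    [0,0,-0.014]
  ],
  "grip": [0.6,0.6,0.6,0.6,0.6]
}}

```text
clock: 16.93
eef_pos: [0.4787, -0.0703, 0.0752]
orientation: [0.97, 0.243, 0.0, 0.0]
ft_force: [0.1, -0.0, 3.2]
grip_width: 0.701
finger_force: 15.0
```

```bash
python3 s.py
```

```text
{'clock': 16.9333, 'eef_pos': [0.4787, -0.0703, 0.0752], 'orientation': [0.9701, 0.2428, 0.0005, 0.0002], 'ft_force': [0.1332, -0.0493, 3.1766], 'moment': [0.0626, 0.0145, -0.0091], 'grip_width': 0.7005, 'finger_force': 15.0, 'qpos': [-0.1973, 0.0695, 2.1588, 0.0, 0.9122, 0.883]}
```

{"name": "step_arm", "arguments": {
  "rot": [
    [0,0,-0.5],
    [0,0,-1],
    [0,0,-1.5],
    [0,0,-2],
    [0,0,-2]
  ],
  "dp": [
    [0,0,0],
    [0,0,0],
    [0,0,-0.004],
    [0,0,-0.006],
    [0,0,-0.006]
  ],
  "grip": [0.6,0.6,0.6,0.6,0.6]
}}

```text
clock: 17.35
eef_pos: [0.4787, -0.0703, 0.0749]
orientation: [0.988, 0.157, 0.0, 0.0]
ft_force: [0.1, -0.4, 2.6]
grip_width: 0.7
finger_force: 15.0
```

```bash
python3 s.py
```

```text
{'clock': 17.35, 'eef_pos': [0.4787, -0.0703, 0.0749], 'orientation': [0.9875, 0.1574, 0.0005, 0.0002], 'ft_force': [0.1339, -0.3854, 2.6192], 'moment': [-0.0152, 0.1201, -0.0237], 'grip_width': 0.6998, 'finger_force': 14.9995, 'qpos': [-0.1973, 0.0698, 2.1591, 0.0, 0.9118, 1.0573]}
```

{"name": "step_arm", "arguments": {
  "rot": [
    [0,0,-0.5],
    [0,0,-1],
    [0,0,-1]
  ],
  "dp": [
    [0,0,-0.003],
    [0,0,-0.007],
    [0,0,-0.007]
  ],
  "grip": [0.6,0.6,0.6]
}}

```text
clock: 17.6
eef_pos: [0.4787, -0.0703, 0.0747]
orientation: [0.993, 0.114, 0.001, 0.0]
ft_force: [0.3, -0.4, 2.8]
grip_width: 0.702
finger_force: 15.0
```

```bash
python3 s.py
```

```text
{'clock': 17.6, 'eef_pos': [0.4787, -0.0703, 0.0747], 'orientation': [0.9935, 0.1143, 0.0005, 0.0001], 'ft_force': [0.3191, -0.4477, 2.8455], 'moment': [0.1125, 0.0891, -0.0486], 'grip_width': 0.7021, 'finger_force': 14.9996, 'qpos': [-0.1973, 0.0701, 2.1591, 0.0001, 0.9114, 1.1444]}
```

{"name": "step_arm", "arguments": {
  "rot": [
    [0,0,-0.5],
    [0,0,-1],
    [0,0,-1]
  ],
  "dp": [
    [0,0,-0.003],
    [0,0,-0.007],
    [0,0,-0.007]
  ],
  "grip": [0.6,0.6,0.6]
}}

```text
clock: 17.85
eef_pos: [0.4787, -0.0703, 0.0746]
orientation: [0.997, 0.071, 0.001, 0.0]
ft_force: [-0.7, -0.2, 3.2]
grip_width: 0.703
finger_force: 15.0
```

```bash
python3 s.py
```

```text
{'clock': 17.85, 'eef_pos': [0.4787, -0.0703, 0.0746], 'orientation': [0.9975, 0.0709, 0.0006, 0.0001], 'ft_force': [-0.6721, -0.235, 3.2202], 'moment': [0.0611, 0.0422, -0.0981], 'grip_width': 0.7033, 'finger_force': 14.9997, 'qpos': [-0.1973, 0.0703, 2.1592, 0.0001, 0.9109, 1.2316]}
```

{"name": "step_arm", "arguments": {
  "rot": [
    [0,0,-0.4],
    [0,0,-0.8],
    [0,0,-0.8]
  ],
  "dp": [
    [0,0,-0.003],
    [0,0,-0.005],
    [0,0,-0.005]
  ],
  "grip": [0.6,0.6,0.6]
}}

```text
clock: 18.1
eef_pos: [0.4788, -0.0703, 0.0744]
orientation: [0.999, 0.036, 0.001, 0.0]
ft_force: [0.9, -1.5, 4.0]
grip_width: 0.702
finger_force: 15.0
```

```bash
python3 s.py
```

```text
{'clock': 18.1, 'eef_pos': [0.4788, -0.0703, 0.0744], 'orientation': [0.9993, 0.0361, 0.0006, 0.0001], 'ft_force': [0.8805, -1.4724, 4.0323], 'moment': [0.0731, 0.01, -0.0205], 'grip_width': 0.7023, 'finger_force': 14.9993, 'qpos': [-0.1974, 0.0705, 2.1593, 0.0, 0.9106, 1.3011]}
```

{"name": "step_arm", "arguments": {
  "rot": [
    [0,0,-0.4],
    [0,0,-0.8],
    [0,0,-0.8]
  ],
  "dp": [
    [0,0,-0.001],
    [0,0,-0.003],
    [0,0,-0.003]
  ],
  "grip": [0.6,0.6,0.6]
}}

```text
clock: 18.35
eef_pos: [0.4787, -0.0703, 0.0743]
orientation: [1.0, 0.001, 0.001, 0.0]
ft_force: [1.6, -0.4, 3.2]
grip_width: 0.702
finger_force: 15.0
```

```bash
python3 s.py
```

```text
{'clock': 18.35, 'eef_pos': [0.4787, -0.0703, 0.0743], 'orientation': [1.0, 0.0012, 0.0005, 0.0001], 'ft_force': [1.5542, -0.418, 3.2384], 'moment': [0.0077, 0.0163, -0.0539], 'grip_width': 0.7021, 'finger_force': 14.9999, 'qpos': [-0.1974, 0.0707, 2.1594, -0.0, 0.9103, 1.3711]}
```

{"name": "step_arm", "arguments": {
  "rot": [
    [0,0,-0.3],
    [0,0,-0.6],
    [0,0,-0.6]
  ],
  "dp": [
    [0,0,0],
    [0,0,-0.002],
    [0,0,-0.002]
  ],
  "grip": [0.6,0.6,0.6]
}}

```text
clock: 18.6
eef_pos: [0.479, -0.0709, 0.0742]
orientation: [1.0, -0.025, 0.001, 0.001]
ft_force: [1.5, -5.8, 2.4]
grip_width: 0.703
finger_force: 15.0
```

```bash
python3 s.py
```

```text
{'clock': 18.6, 'eef_pos': [0.479, -0.0709, 0.0742], 'orientation': [0.9997, -0.0245, 0.0009, 0.0007], 'ft_force': [1.4557, -5.7627, 2.4228], 'moment': [-0.4428, -0.1925, 0.1291], 'grip_width': 0.7027, 'finger_force': 15.0053, 'qpos': [-0.1977, 0.071, 2.1593, -0.0013, 0.9094, 1.423]}
```

The stop wall is being felt, with torque and side force rising at -18.6 mm. One more small nip.

{"name": "step_arm", "arguments": {
  "rot": [
    [0,0,-0.2],
    [0,0,-0.3],
    [0,0,-0.3]
  ],
  "dp": [
    [0,-0.01,0],
    [0,-0.01,0],
    [0,-0.01,0]
  ],
  "grip": [0.6,0.6,0.6]
}}

```text
clock: 18.85
eef_pos: [0.479, -0.071, 0.0741]
orientation: [0.999, -0.038, 0.001, 0.001]
ft_force: [3.5, -4.3, 1.5]
grip_width: 0.703
finger_force: 15.0
```

```bash
python3 s.py
```

```text
{'clock': 18.85, 'eef_pos': [0.479, -0.071, 0.0741], 'orientation': [0.9993, -0.0385, 0.0008, 0.0005], 'ft_force': [3.484, -4.3023, 1.5455], 'moment': [-0.4771, -0.3897, 0.5371], 'grip_width': 0.703, 'finger_force': 15.0275, 'qpos': [-0.1981, 0.0712, 2.1593, -0.0009, 0.9094, 1.4503]}
```

Firm. I'll relieve the twist and open the fingers.

{"name": "step_arm", "arguments": {
  "rot": [
    [0,0,0.2],
    [0,0,0.3]
  ],
  "dp": [
    [0,0,0],
    [0,0,0]
  ],
  "grip": [0.6,0.6]
}}

```text
clock: 19.02
eef_pos: [0.4789, -0.0709, 0.0742]
orientation: [1.0, -0.026, 0.001, 0.0]
ft_force: [3.1, -3.8, 2.0]
grip_width: 0.702
finger_force: 15.0
```

{"name": "step_arm", "arguments": {
  "rot": [
    [0,0,0],
    [0,0,0],
    [0,0,0],
    [0,0,0],
    [0,0,0],
    [0,0,0]
  ],
  "dp": [
    [0,0,0],
    [0,0,0],
    [0,0,0],
    [0,0,0],
    [0,0,0],
    [0,0,0]
  ],
  "grip": [1,1,1,1,1,1]
}}

```text
clock: 19.52
eef_pos: [0.4777, -0.0703, 0.0736]
orientation: [1.0, -0.026, -0.0, -0.0]
ft_force: [-0.3, 0.2, 1.4]
grip_width: 1.0
finger_force: 0.0
```

{"name": "step_arm", "arguments": {
  "rot": [
    [0,0,0],
    [0,0,0],
    [0,0,0],
    [0,0,0],
    [0,0,0],
    [0,0,0],
    [0,0,0],
    [0,0,0]
  ],
  "dp": [
    [0,0,0.2],
    [0,0,0.6],
    [0,0,1.2],
    [0,0,2.0],
    [0,0,2.8],
    [0,0,3.5],
    [0,0,4],
    [0,0,4]
  ],
  "grip": [1,1,1,1,1,1,1,1]
}}

```text
clock: 20.18
eef_pos: [0.4808, -0.071, 0.1984]
orientation: [1.0, -0.026, 0.004, 0.001]
ft_force: [1.0, 0.0, 0.6]
grip_width: 1.001
finger_force: 0.0
```

```bash
cat > z.py <<'E'
from w import *
s,c=look("pics/z_w.png"); reg(c,s,"lid",.0896)
k=arm.camera("side"); 
a=cv2.resize(k["frame"][190:290,190:310],(400,333)); b=cv2.resize(c["frame"][100:300,160:400],(400,333))
cv2.imwrite("pics/z.png",cv2.cvtColor(np.hstack([a,b]),cv2.COLOR_RGB2BGR))
for t in("flux_tin","ring_clamp","ring_mandrel","lid"):
    for r in arm.regions_of("side",t)[:1]:
        m=cv2.erode(r["region"].astype(np.uint8),np.ones((3,3)))>0; rr,cc=np.nonzero(m); P=towork(k,rr,cc)
        print(t,round(r["confidence"],2),np.percentile(P,2,0).round(4),np.percentile(P,98,0).round(4))
E
python3 z.py
```

```text
{'clock': 20.2333, 'eef_pos': [0.4797, -0.0708, 0.1963], 'orientation': [0.9997, -0.0262, 0.0024, 0.0004], 'ft_force': [-0.1309, -1.2255, -0.2477], 'moment': [0.0774, 0.0902, -0.0253], 'grip_width': 1.0012, 'finger_force': 0.0, 'qpos': [-0.1979, -0.0714, 2.0502, 0.0001, 1.1579, 1.4253]}
lid 0.76 4448 px 279.0 212.0 circ@z [ 0.48 -0.07] 0.0307 resid 0.0006 dlo [ 0.4519 -0.0974  0.0804] dhi [ 0.5078 -0.0423  0.0902]
lid 0.24 4255 px 440.0 62.0 circ@z [ 0.5999 -0.2452] 0.0684 resid 0.0327 dlo [ 0.6033 -0.4335  0.0093] dhi [ 0.6416 -0.1611  0.0342]
flux_tin 0.85 [ 0.3145 -0.3873  0.002 ] [ 0.3614 -0.3413  0.0288]
ring_clamp 0.7 [ 0.447  -0.0927  0.0709] [ 0.501  -0.038   0.0889]
ring_mandrel 0.85 [ 0.603  -0.3886  0.0094] [ 0.6349 -0.1588  0.0325]
lid 0.91 [ 0.4471 -0.0919  0.0716] [ 0.5007 -0.0381  0.0889]
```

View pics/z.png

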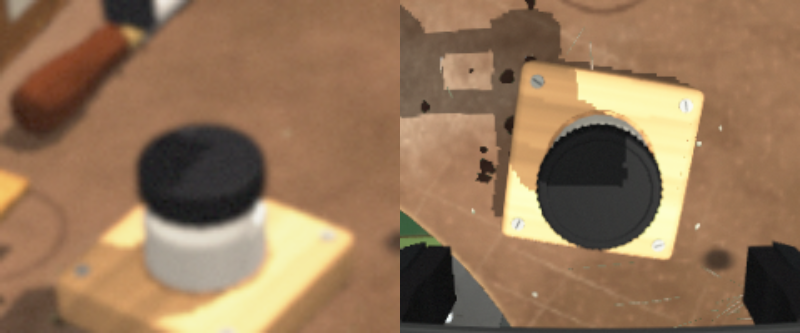

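The lid sits level and centred on the jar, at about (200,170) in the left view and (600,185) in the right. Its top is at about 89 mm, the gripper is clear, and the tin and mandrel read where they were. The clamp wasn't picked out this time, but the arm never went near it. I'm handing in the job.

```bash
python3 -c "
from workcell import arm
print(arm.job_done())"
```

```text
the job is handed in; nothing more can be done
None
```

The lid is on the jar, screwed clockwise to the stop on the squeezed seal and released; the pips met the slots directly, so the backward turn was only about 3°, and the last nip read 0.54 N m for a moment, slightly over the 0.5 N m limit.

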